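# Bed a silver cone and its punch in the bezel block

## Robot

A 7-joint arm with a two-finger parallel gripper is mounted at the origin on the work surface. World frame = base frame: x ahead of the robot, y to its left, z up, the work surface at z = 0. Lengths are in m, angles in degrees, forces in N, time in s.
With the tool pointing down it reaches from about 0.425 to 0.875 m from the base axis. Payload 4.7 kg.
Tool frame: the origin (TCP) lies midway between the tips of the shut fingers; the grasp point (between the pads) lies 19 mm behind it; z points along the fingers, y is the line along which they close (so a half turn about z gives the same grasp; the last joint's range is limited). The gripper opens to 87 mm and grips with 3 to 60 N. Pads are 19 mm wide; open, the fingers measure 117 mm over their backs; the gripper's body (75 mm by 190 mm) begins 51 mm behind the grasp point.
Start: joints at [73.058, 18.392, -4.016, 83.108, 1.295, 78.541, -3.26], TCP at [0.198, -0.619, 0.223] pointing down, gripper open.
Joint ranges: [-163.93, 163.93], [-17.29, 119.83], [-79.2, 71.16], [3.27, 140.29], [-89.18, 269.18], [5.43, 117.66], [-154.24, 154.24]. Speed limits (degrees/s): [147.25, 147.25, 180, 180, 180, 180, 180].

## Interface

Orientations are given as [roll, pitch, yaw] about the fixed x, y, z axes, in that order (R = Rz(yaw) Ry(pitch) Rx(roll)).
In Python, from cell import env, viewer, boxes_of, masks_of gives the robot as it stands. The module is installed in compiled form; this text tells all that it offers.
- The arm moves only by the tool apply_moves, never from a script. Its argument "moves" is a list of rows, each a list of 7 numbers: the shift along the tool's x, y, z scaled (see below), then the turn, a rotation vector about the tool's x, y, z scaled (see below), then the opening, from 0 (shut) to 1 (fully open). A call has 1 to 20 rows; each row is the pose to reach, as a shift and turn from the pose commanded when the call began, along the tool's axes at that moment; what a row does not reach only later rows make up. The controller multiplies each number of a shift by 0.2 m and each number of a turn by 1.5 rad. A row lasts 1/10 s, in which the tool goes at most 50 mm and 8.59 degrees, less where a joint would pass 70% of its speed; a pose out of reach is approached as far as the arm can. A call with a number of a shift or a turn outside -1 to 1 is refused whole. A call with a gripper value outside its range is refused whole. The fingers move at their own pace and stop on an object; "grip_force" is the grip in N (left out, the last holds). Time passes only in rows, so rows that repeat a pose let the fingers close. It gives the time, the measured TCP pose, the force, the opening and the grip force at its end, in the units of the state.
- env.get_obs(): the state, without advancing time (a new reading comes with each control period).
- viewer.read_camera(name): name is "scene" or "side" or "wrist"; returns the picture (480x640x3 uint8, red, green, blue); there is no depth.
- viewer.get_calibration(name): a dict with "fov_y" (degrees; the focal length in pixels is half the picture's height over the tangent of half this angle, whatever the lens; pixels are square), "cx", "cy" (the principal point, pixels), "k1" (the pictures are not rectified: a ray, as slopes to the right and down, at radius r is drawn at 1 + k1 r^2 times it, then the intrinsics apply), "position" and "orientation" of the camera in the world. Camera axes: x right, y up, looking along -z (the intrinsics and any distortion apply to the point x, -y, -z); pixel columns grow to the right and rows downward; lengths in m; the calibration is good to about 2 mm. A picture is of the moment at which its call begins: read the wrist's pose just before it. get_calibration takes no time and is no camera call; for the wrist camera it gives the pose at the moment of the call.
- env.sign_off(): hands the job in; it is judged then, once.
Trained networks look in the newest picture that a camera, given by its name, has taken for a name from the list of things; names that differ only in an ending like _2 or _b are one class to them, and where a whole thing is asked for, a point or a joint stands for the part that bears it (a point fixed in the world has none). Each returns a list of dicts, best first, with "conf" (0 to 1); they miss things now and then, are a little off and sometimes report something else, mostly with a low value. They report only what shows in the picture. A call takes as long as a camera call.
- boxes_of(camera, target): "location" ([column, row] in pixels, amid what is visible of it).
- masks_of(camera, target): "pixels" (480x640 bool, what is visible of it) and "location" ([column, row] in pixels, amid what is visible of it).
The state is a dict: "time_s": time; "qpos": joint angles; "joint_velocities": joint speeds; "effort": joint torques, N m; "tool_pos": TCP position; "tool_rot": TCP orientation; "force": force on the tool from outside, world axes, zero at the start; "wrist_torque": the same for the moment, N m; "grip_width": finger opening in m; "grasp_force": force on a finger pad.
Only numpy, scipy, OpenCV 4.12 (cv2) and the standard library are available. Lean on these libraries where they do the work, as an engineer would, in place of code of your own. Each camera call takes 0.05 s, during which the arm holds its last target. There are 200 camera calls.

## Task

Set up the bezel block for shaping the middle-sized silver cone ring: stand the ring, small end down, in the block's hole that it matches and let go of it, then stand the middle-sized punch in it, tip down, and lean straight down on the punch with 15 to 25 newtons for half a second, so that both bed down square on their tapers. Silver marks easily: lower the parts in gently and never load the ring with more than 25 newtons. Leave the punch standing free and upright in the ring, and leave the other things on the bench alone.

Things in the scene. Friction and masses are not known exactly. Their poses are not given: they have to be found in the camera images.
- ring: the middle one of three plain silver conical rings, open at both ends: 22 mm tall, outside 26 mm across at the small end and 37 mm at the large end, wall 2.5 mm, 50 g. Starts small end down on the cork pad. Origin: centre of the small end (underside), z up its axis. Seated, it stands 9 to 11 mm proud of the block: grip only its top 6 mm to keep the fingertips off the block.
- punch: the middle one of three turned steel punches, 98 mm tall, about 0.33 kg: a solid cone 18 mm across at the flat tip, 37 mm at 38 mm height, then a straight 20 mm thick round grip up to a flat end. Starts tip down in a rack cell. Origin: centre of the tip, z up its axis. Seated, its tip is 4 to 7 mm below the ring's underside; the exact depth varies and must be felt.
- block: heavy steel bezel block standing loose on the bench, 170 x 62 x 24 mm, 1.5 kg, origin at the centre of its underside, z up, x along the row of four tapered through holes, whose mouths are 18, 24, 32 and 44 mm wide (smallest at -x). It is hard: it does not give under load.
- hole (a point): centre of the mouth of the 32 mm hole, in the block's top face at its middle; the hole's walls taper inwards going down, half angle 14 degrees, right through the block. The ring's underside comes to lie about 11 to 12.5 mm below this point when seated.
- rack: fixed wooden rack, 196 x 70 mm, walls 46 mm tall, floor 6 mm thick, origin at the centre of its underside; three cells in a row along its x axis, 63 mm from centre to centre, hold the three punches in any order
- pad: fixed cork pad, 250 x 130 x 4 mm, origin at the centre of its underside; the three rings stand on it in a row along its x axis, about 78 mm from centre to centre, in any order
- ring_small: the smaller silver ring, 28 mm across its top, 18 mm tall; origin at its underside
- ring_large: the larger silver ring, 48 mm across its top, 24 mm tall; origin at its underside
- punch_small: the smaller punch, 94 mm tall, cone 30 mm across at the widest; origin at its tip
- punch_large: the larger punch, 100 mm tall, cone 46 mm across at the widest; origin at its tip
- pliers: red-handled pliers lying on the bench, 150 mm long
- dish: brass dish of amber beads, 104 mm across, 16 mm tall; origin at the centre of its underside
- spool: upright thread spool, 34 mm across, 48 mm tall; origin at the centre of its underside
- mallet: wooden mallet lying on the bench, 230 mm long, head 38 mm thick
- mat: the fixed black work mat on the bench, 560 x 860 x 3 mm, on which everything stands: its top is 3 mm above the bench; origin at the centre of its underside

How it is judged:
By the outcome, as a careful person would: the job done as asked, in the order asked, and still so for the second after the job is handed in, with the robot touching nothing.
It also fails if it takes over 69 s, if anything falls off the work surface, if the arm or the gripper's body presses on something with over 40 N, if the wrist force passes 120 N, or if a joint passes its speed limit or range.

## Working session

There is one attempt and no reset: what is moved stays moved. The work goes in short steps, Python scripts to look and compute and a tool call to move; the robot and the scene stay as the last step left them, time stands still between calls to the robot, and variables do not carry over. Pictures are saved under pics/ and viewed, at most 11 in all, crops included, and the job is handed in when it is done.

Besides the shell and the picture viewer there is one more tool, called after "Emit:" by a JSON object that holds its "name" and its "arguments". apply_moves: Moves the arm, as the interface text tells. Shifts and turns lie within -1 to 1; 1 stands for 0.2 m of shift or 1.5 rad of turn. Its arguments: {"type":"object","properties":{"moves":{"type":"array","items":{"type":"array","items":{"type":"number","minimum":-1,"maximum":1}}},"grip_force":{"type":"number"}},"required":["moves"]}

```bash
mkdir -p pics
cat > h.py <<'E'
import numpy as np, cv2
from cell import env, viewer, boxes_of, masks_of
from scipy.spatial.transform import Rotation as R
def rot(o): return R.from_euler('xyz',o,degrees=True).as_matrix()
def ray(c,uv):
    f=240/np.tan(np.radians(c['fov_y'])/2)
    d=np.array([(uv[0]-c['cx'])/f,(uv[1]-c['cy'])/f]); u=d.copy()
    for _ in range(30): u=d/(1+c['k1']*(u@u))
    return np.array(c['position']),rot(c['orientation'])@np.array([u[0],-u[1],-1])
def at(c,uv,z):
    p,d=ray(c,uv); return p+d*(z-p[2])/d[2]
def proj(c,P):
    f=240/np.tan(np.radians(c['fov_y'])/2)
    q=rot(c['orientation']).T@(np.array(P)-np.array(c['position']))
    s=np.array([q[0],-q[1]])/-q[2]; s=s*(1+c['k1']*(s@s))
    return s*f+np.array([c['cx'],c['cy']])
def snap(n,name):
    c=viewer.get_calibration(n); im=viewer.read_camera(n)
    cv2.imwrite(f'pics/{name}.png',cv2.cvtColor(np.asarray(im),cv2.COLOR_RGB2BGR)); return c,im
E
python3 - <<'E'
from h import *
o=env.get_obs(); print(o)
for n in ('scene','side'):
    c,im=snap(n,n+'0'); print(n,c)
    for t in ['ring','ring_small','ring_large','punch','punch_small','punch_large','block','hole','rack','pad','spool','dish','mallet','pliers']:
        print(t,[(np.round(b['location'],1).tolist(),round(b['conf'],2),at(c,b['location'],0.02).round(3).tolist()) for b in boxes_of(n,t)[:3]])
E
```

```text
{'time_s': 0.0, 'qpos': array([73.05793588, 18.43812033, -4.01513256, 83.17678463,  1.29552235,
       78.53998618, -3.25908941]), 'joint_velocities': array([ 0.00522494, -0.08978698, -0.04589615,  0.02934373, -0.00888917,
        0.0826847 , -0.07953108]), 'effort': array([ 7.71268951e-04, -4.91284561e+01, -4.03220225e-01, -3.12536144e+01,
       -6.37623598e-02,  4.37272363e-02,  1.62269348e-04]), 'tool_pos': array([ 0.19793293, -0.61853813,  0.22145561]), 'tool_rot': array([-1.79890381e+02,  6.46485814e-03,  1.77524979e+01]), 'force': array([-0.77862276,  0.56639455, -0.32254521]), 'wrist_torque': array([ 0.03421479,  0.02972594, -0.022886  ]), 'grasp_force': 0.0, 'grip_width': 0.08675833682036592}
scene {'fov_y': 47.678758251893804, 'cx': 318.82231048949626, 'cy': 247.6287188684767, 'k1': -0.15235082458792554, 'position': array([ 1.46002994, -0.01074535,  0.78681464]), 'orientation': array([49.78126332, -1.00457176, 91.81079508])}
ring [([193.5, 261.3], 0.55, [0.612, -0.291, 0.02])]
ring_small [([205.0, 225.1], 0.65, [0.487, -0.29, 0.02])]
ring_large [([206.2, 238.2], 0.63, [0.53
[... 1647 characters left out ...]
003, 0.02]), ([349.1, 188.9], 0.74, [0.693, 0.116, 0.02]), ([378.6, 423.1], 0.26, [0.533, -0.294, 0.02])]
hole [([294.7, 258.4], 0.92, [0.534, 0.001, 0.02])]
rack [([238.3, 184.7], 0.75, [0.501, 0.21, 0.02]), ([382.6, 398.4], 0.56, [0.554, -0.267, 0.02])]
pad [([379.9, 423.0], 0.81, [0.535, -0.294, 0.02]), ([292.4, 258.7], 0.44, [0.53, 0.002, 0.02])]
spool [([350.0, 190.1], 0.72, [0.693, 0.112, 0.02])]
dish [([185.3, 250.1], 0.72, [0.369, 0.091, 0.02]), ([237.5, 171.9], 0.56, [0.51, 0.246, 0.02]), ([266.7, 162.5], 0.21, [0.573, 0.25, 0.02])]
mallet [([474.1, 315.6], 0.81, [0.746, -0.21, 0.02]), ([236.3, 170.2], 0.39, [0.51, 0.252, 0.02])]
pliers [([392.4, 207.9], 0.79, [0.744, 0.039, 0.02])]
```

View pics/scene0.png

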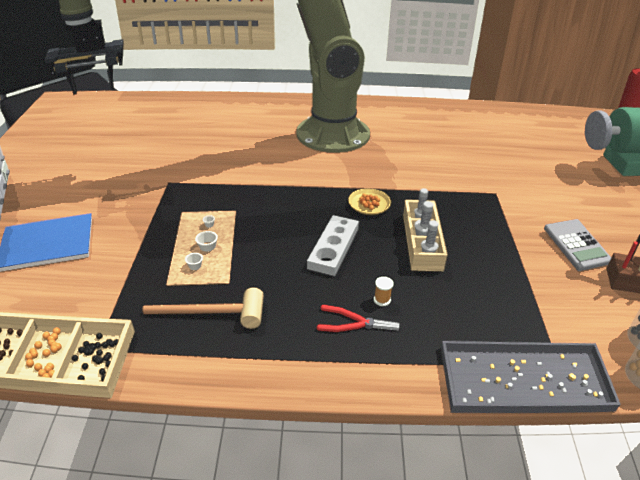

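View pics/side0.png

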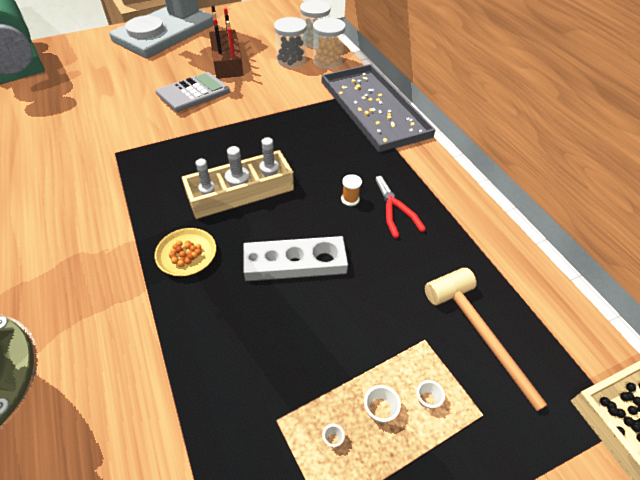

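The scene picture shows the middle ring at (194,262) at the pad's far end, the 32 mm hole as the third along the block, and three punches in the rack. The side picture shows the ring at (431,394), the hole at (294,253) and the punches at (203,175), (235,165) and (268,155). I'll triangulate these next.

```bash
cat >> h.py <<'E'
def tri(obs):
    A=np.zeros((3,3));b=np.zeros(3)
    for c,uv in obs:
        p,d=ray(c,uv); d=d/np.linalg.norm(d); M=np.eye(3)-np.outer(d,d); A+=M;b+=M@p
    return np.linalg.solve(A,b)
def plan(target,yaw,cmd=None):
    o=env.get_obs(); print('t',round(o['time_s'],2),'meas',o['tool_pos'].round(4),o['tool_rot'].round(2),'F',o['force'].round(2),'w',round(o['grip_width'],4))
    p=o['tool_pos'] if cmd is None else np.array(cmd)
    M=rot(o['tool_rot']); s=M.T@(np.array(target)-p)/0.2
    T=rot([180,0,yaw]); r=R.from_matrix(M.T@T).as_rotvec()/1.5
    print('units',s.round(4),r.round(4),'dist',np.linalg.norm(s)*.2)
E
python3 - <<'E'
from h import *
cs=viewer.get_calibration('side');cc=viewer.get_calibration('scene')
for n,a,b in [('ring',(193.5,261.3),(431.6,393)),('rlarge',(206.2,241),(381.5,404)),('rsmall',(208,221.5),(333.5,436.5)),
 ('ptop1',(423,193),(201.5,163)),('ptop2',(428,205),(234,151)),('ptop3',(432,221),(267,142)),
 ('hole',(333.5,240),(294.5,254)),('h4',(327,253),(324,251)),('h1',(343.5,222),(253,257))]:
    print(n,tri([(cc,a),(cs,b)]).round(4), at(cs,b,.027).round(4), at(cc,a,.027).round(4))
for n in ('scene','side'):
    viewer.read_camera(n)
    for t in ('ring','ring_large','punch'):
        m=masks_of(n,t)
        if m: ys,xs=np.nonzero(m[0]['pixels']); print(n,t,round(m[0]['conf'],2),xs.min(),xs.max(),ys.min(),ys.max())
print(viewer.get_calibration('wrist')); plan([.61,-.287,.2],0,[.198,-.619,.223])
E
```

```text
ring [ 0.6173 -0.2888  0.0249] [ 0.6163 -0.2889  0.027 ] [ 0.6198 -0.2884  0.027 ]
rlarge [ 0.5478 -0.2747  0.0239] [ 0.5467 -0.275   0.027 ] [ 0.5518 -0.2742  0.027 ]
rsmall [ 0.4717 -0.2859  0.0194] [ 0.4703 -0.2875  0.027 ] [ 0.4817 -0.2835  0.027 ]
ptop1 [0.4413 0.2053 0.0982] [0.4505 0.2918 0.027 ] [0.3368 0.2271 0.027 ]
ptop2 [0.5014 0.2068 0.1064] [0.5213 0.302  0.027 ] [0.3877 0.2333 0.027 ]
ptop3 [0.5632 0.2063 0.109 ] [0.5935 0.303  0.027 ] [0.4515 0.2348 0.027 ]
hole [0.5349 0.0053 0.0276] [0.5352 0.0051 0.027 ] [0.5337 0.0057 0.027 ]
h4 [ 0.5822 -0.0088  0.0294] [ 0.5833 -0.0085  0.027 ] [ 0.5783 -0.0078  0.027 ]
h1 [0.4688 0.0272 0.0274] [0.4691 0.0264 0.027 ] [0.4672 0.028  0.027 ]
scene ring 0.79 186 202 253 269
scene ring_large 0.59 196 216 231 250
scene punch 0.68 421 437 220 253
side ring 0.64 418 443 381 407
side ring_large 0.77 364 400 385 421
side punch 0.68 259 278 138 176
{'fov_y': 68.71208121190172, 'cx': 325.9454248397464, 'cy': 231.77962984705687, 'k1': -0.005758710220358229, 'position': array([ 0.27208634, -0.59462579,  0.38572087]), 'orientation': array([-1.62975889e+01,  4.65085902e-02, -7.21616070e+01])}
t 1.9 meas [ 0.1982 -0.6191  0.2226] [179.99   0.    17.76] F [ 0.05 -0.05  0.03] w 0.087
units [ 2.4681 -0.9527  0.1148] [1.000e-04 0.000e+00 2.066e-01] dist 0.5296196748611214
```

Emit:
{"name": "apply_moves", "arguments": {"moves": [[0.25,-0.095,0.01,0,0,0,1],[0.5,-0.19,0.02,0,0,0,1],[0.75,-0.29,0.03,0,0,0,1],[0.98,-0.38,0.045,0,0,0,1]]}}

```text
time_s: 2.3
tool_pos: [0.3549, -0.4923, 0.2145]
tool_rot: [179.9, -0.0, 17.7]
force: [0.9, -0.4, -0.6]
grip_width: 0.0867
grasp_force: 0.0
```

Emit:
{"name": "apply_moves", "arguments": {"moves": [[0.24,-0.095,0.01,0,0,0,1],[0.48,-0.19,0.02,0,0,0,1],[0.73,-0.29,0.03,0,0,0.1,1],[0.98,-0.38,0.045,0,0,0.207,1]]}}

```text
time_s: 2.7
tool_pos: [0.5055, -0.3703, 0.2064]
tool_rot: [180.0, -0.0, 1.3]
force: [-0.4, -0.9, 0.3]
grip_width: 0.087
grasp_force: 0.0
```

Run:
```python
from h import *
plan([.6,-.288,.2],0)
```

```text
t 2.7 meas [ 0.5055 -0.3703  0.2064] [ 1.7996e+02 -3.0000e-02  1.2600e+00] F [-0.38 -0.95  0.29] w 0.087
units [ 0.4814 -0.4008  0.0319] [ 0.0005 -0.0003  0.0147] dist 0.12543917190414355
```

Emit:
{"name": "apply_moves", "arguments": {"moves": [[0.2,-0.16,0.03,0,0,0,1],[0.4,-0.33,0.03,0,0,0,1],[0.43,-0.36,0.03,0,0,0,1],[0.43,-0.36,0.03,0,0,0,1],[0.43,-0.36,0.03,0,0,0,1]]}}

```text
time_s: 3.2
tool_pos: [0.5872, -0.2988, 0.1999]
tool_rot: [179.9, 0.1, 1.5]
force: [-0.7, 0.0, -0.6]
grip_width: 0.0872
grasp_force: 0.0
```

Run:
```python
from h import *
plan([.6,-.288,.2],0)
c,im=snap('wrist','w1')
for t in ('ring','ring_large','ring_small','pad'):
    for m in masks_of('wrist',t)[:2]:
        ys,xs=np.nonzero(m['pixels']); ctr=cv2.minEnclosingCircle(np.c_[xs,ys].astype(np.float32))
        print(t,round(m['conf'],2),xs.min(),xs.max(),ys.min(),ys.max(),ctr, at(c,ctr[0],.029).round(4))
```

```text
t 3.2 meas [ 0.5872 -0.2988  0.1999] [1.7992e+02 7.0000e-02 1.5200e+00] F [-0.69  0.03 -0.57] w 0.0872
units [ 0.0656 -0.0521 -0.0007] [0.0009 0.0008 0.0177] dist 0.016755590937618935
ring 0.61 296 334 163 203 ((314.8795166015625, 182.98193359375), 20.22420883178711) [ 0.615  -0.2865  0.029 ]
ring_large 0.84 275 322 227 272 ((298.9375, 250.0625), 24.119754791259766) [ 0.5469 -0.2718  0.029 ]
pad 0.75 235 373 121 350 ((307.9736022949219, 232.6215362548828), 125.34515380859375) [ 0.5655 -0.2806  0.029 ]
```

View pics/w1.png

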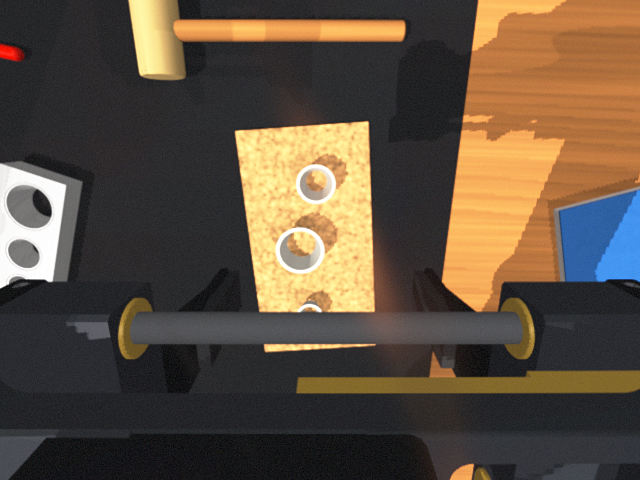

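The middle ring is at (316,184), which puts its top centre near (0.615, -0.287). I'll approach with the fingers closing across the row.

Emit:
{"name": "apply_moves", "arguments": {"moves": [[0.14,-0.055,0.1,0,0,0.018,0.6],[0.14,-0.055,0.3,0,0,0.018,0.6],[0.14,-0.055,0.5,0,0,0.018,0.6],[0.14,-0.055,0.6,0,0,0.018,0.6],[0.14,-0.055,0.6,0,0,0.018,0.6],[0.14,-0.055,0.6,0,0,0.018,0.6]]}}

```text
time_s: 4.05
tool_pos: [0.6158, -0.2863, 0.0807]
tool_rot: [180.0, -0.0, -0.0]
force: [0.4, 0.4, 0.5]
grip_width: 0.054
grasp_force: 0.0
```

Run:
```python
from h import *
plan([.6155,-.287,.0238],0)
c,im=snap('wrist','w2')
for t in ('ring',):
    for m in masks_of('wrist',t)[:3]:
        ys,xs=np.nonzero(m['pixels']); ctr=cv2.minEnclosingCircle(np.c_[xs,ys].astype(np.float32))
        print(t,round(m['conf'],2),xs.min(),xs.max(),ys.min(),ys.max(),ctr, at(c,ctr[0],.029).round(4))
```

```text
t 4.05 meas [ 0.6158 -0.2863  0.0807] [ 1.7998e+02 -2.0000e-02 -2.0000e-02] F [0.43 0.44 0.46] w 0.054
units [-0.0015  0.0032  0.2844] [ 0.0003 -0.0003 -0.0002] dist 0.05688981791782839
ring 0.77 299 356 228 282 ((327.5326232910156, 255.70652770996094), 28.853918075561523) [ 0.6143 -0.2864  0.029 ]
```

View pics/w2.png

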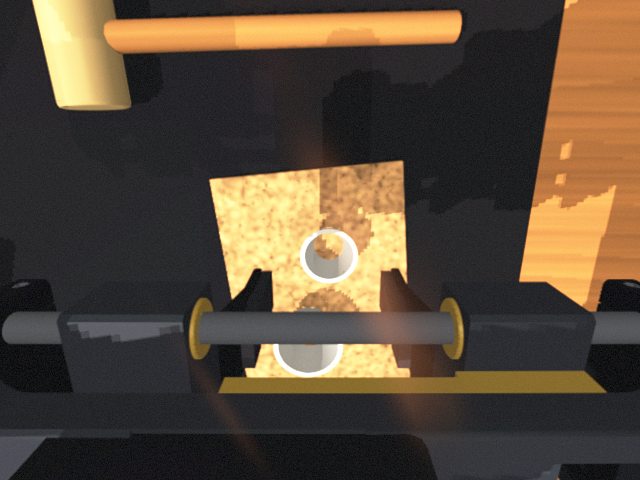

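The ring at (328,256) lies centred between the fingertips. Now I'll lower and close gently.

Emit:
{"name": "apply_moves", "arguments": {"moves": [[-0.005,0.003,0.1,0,0,0,0.6],[-0.005,0.003,0.2,0,0,0,0.6],[-0.005,0.003,0.26,0,0,0,0.6],[-0.005,0.003,0.28,0,0,0,0.6],[-0.005,0.003,0.28,0,0,0,0.6],[-0.005,0.003,0.28,0,0,0,0.6]]}}

```text
time_s: 4.75
tool_pos: [0.6157, -0.2864, 0.0253]
tool_rot: [180.0, -0.1, 0.0]
force: [-0.3, 0.1, 1.0]
grip_width: 0.0521
grasp_force: 0.0
```

Emit:
{"name": "apply_moves", "arguments": {"moves": [[0,0,0.004,0,0,0,0.5],[0,0,0.004,0,0,0,0.4],[0,0,0.004,0,0,0,0.35],[0,0,0.004,0,0,0,0.3],[0,0,0.004,0,0,0,0.3],[0,0,0.004,0,0,0,0.3],[0,0,0.004,0,0,0,0.3]], "grip_force": 8}}

```text
time_s: 5.45
tool_pos: [0.6151, -0.2864, 0.0237]
tool_rot: [180.0, -0.0, 0.0]
force: [-0.9, 0.0, 2.7]
grip_width: 0.0355
grasp_force: 8.0
```

Emit:
{"name": "apply_moves", "arguments": {"moves": [[0,0,-0.05,0,0,0,0.3],[0,0,-0.15,0,0,0,0.3],[0,0,-0.3,0,0,0,0.3],[-0.05,-0.15,-0.4,0,0,0,0.3],[-0.1,-0.32,-0.4,0,0,0,0.3],[-0.15,-0.5,-0.4,0,0,0,0.3],[-0.2,-0.7,-0.4,0,0,0,0.3]]}}

```text
time_s: 6.15
tool_pos: [0.574, -0.1452, 0.1036]
tool_rot: [180.0, -0.0, -0.0]
force: [0.2, 1.0, 0.2]
grip_width: 0.0351
grasp_force: 8.0
```

Emit:
{"name": "apply_moves", "arguments": {"moves": [[-0.05,-0.18,0,0,0,0,0.3],[-0.1,-0.37,0,0,0,0,0.3],[-0.15,-0.55,0,0,0,0,0.3],[-0.19,-0.7,0,0,0,0,0.3],[-0.2,-0.76,0,0,0,0,0.3],[-0.2,-0.76,0,0,0,0,0.3],[-0.2,-0.76,0,0,0,0,0.3],[-0.2,-0.76,0,0,0,0,0.3]]}}

```text
time_s: 6.95
tool_pos: [0.535, 0.0036, 0.1031]
tool_rot: [180.0, 0.0, -0.1]
force: [-0.5, -0.4, 0.1]
grip_width: 0.0351
grasp_force: 8.0
```

Run:
```python
from h import *
plan([.5345,.005,.06],0)
c,im=snap('wrist','w3'); print(proj(c,[.5345,.005,.027]))
for t in ('ring','block'):
    for m in masks_of('wrist',t)[:2]:
        ys,xs=np.nonzero(m['pixels']); print(t,round(m['conf'],2),xs.min(),xs.max(),ys.min(),ys.max(),m['location'])
        if t=='block': 
            r=cv2.minAreaRect(np.c_[xs,ys].astype(np.float32)); print(r,[at(c,p,.027).round(4).tolist() for p in cv2.boxPoints(r)])
```

```text
t 6.95 meas [0.535  0.0036 0.1031] [ 1.7996e+02  1.0000e-02 -1.3000e-01] F [-0.47 -0.41  0.09] w 0.0351
units [-0.0025 -0.0071  0.2155] [ 0.0005  0.0001 -0.0016] dist 0.04312023196844892
[325.37502892 242.62375895]
ring 0.7 290 361 256 312 [325.0, 293.2]
ring 0.31 110 194 0 33 [162.3, 10.9]
block 0.59 263 403 109 349 [332.8, 202.0]
((322.748291015625, 230.02069091796875), (93.91975402832031, 228.4447479248047), 18.79988670349121) [[0.4695, 0.0696, 0.027], [0.6264, 0.0115, 0.027], [0.6076, -0.0469, 0.027], [0.4425, 0.0011, 0.027]]
```

View pics/w3.png

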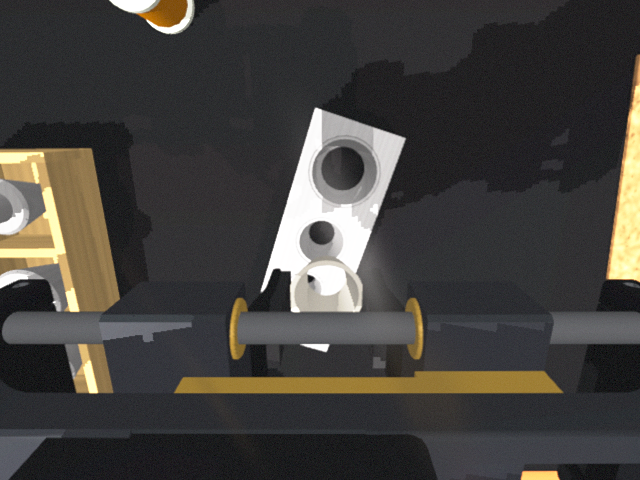

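```bash
cat > ov.py <<'E'
from h import *
im=cv2.imread('pics/w3.png'); c=viewer.get_calibration('wrist')
o=env.get_obs()['tool_pos']
g=cv2.cvtColor(im,cv2.COLOR_BGR2GRAY)
for (x0,x1,y0,y1,r0,r1) in [(280,370,205,262,18,28),(300,395,125,215,26,40)]:
    h=cv2.HoughCircles(cv2.medianBlur(g[y0:y1,x0:x1],3),cv2.HOUGH_GRADIENT,1,10,param1=80,param2=12,minRadius=r0,maxRadius=r1)
    if h is not None:
        for q in h[0][:3]: print((q+[x0,y0,0]).round(1),at(c,(q[0]+x0,q[1]+y0),.027).round(4))
S=5; x0,y0=262,110; big=cv2.resize(im[y0:y0+120*2,x0:x0+150],None,fx=2.5,fy=2.5,interpolation=cv2.INTER_CUBIC)
def circ(ctr,r,col):
    pts=[(proj(c,[ctr[0]+r*np.cos(a),ctr[1]+r*np.sin(a),ctr[2]])-[x0,y0])*2.5 for a in np.linspace(0,6.28,60)]
    cv2.polylines(big,[np.int32(pts)],True,col,1)
circ([.535,.008,.027],.016,(0,0,255))
b=o[2]-.0167; circ([o[0],o[1],b+.022],.0185,(0,255,0)); circ([o[0],o[1],b],.013,(255,0,0))
cv2.imwrite('pics/ov3.png',big)
E
python3 ov.py
```

```text
[320.5 241.5  21. ] [0.5352 0.0093 0.027 ]
[343.5 171.5  32.5] [ 0.5849 -0.0064  0.027 ]
[344.5 161.5  28.2] [ 0.5915 -0.007   0.027 ]
[354.5 167.5  38.3] [ 0.5875 -0.0138  0.027 ]
```

View pics/ov3.png

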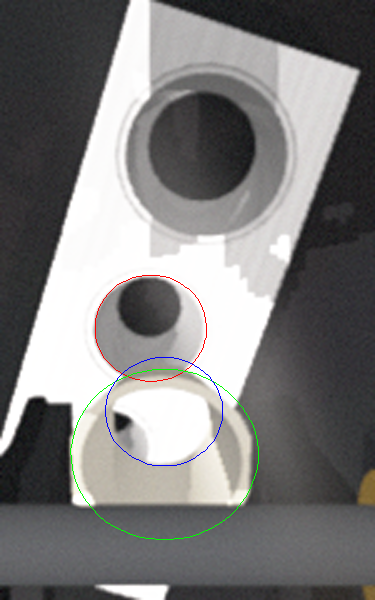

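The overlay shows the 32 mm hole mouth centred near (0.535, 0.0085) and the held ring upright about the TCP. I'll shift about +4 mm in y and lower to just above the mouth.

Emit:
{"name": "apply_moves", "arguments": {"moves": [[0,-0.02,0.1,0,0,0,0.3],[0,-0.021,0.2,0,0,0,0.3],[0,-0.021,0.26,0,0,0,0.3],[0,-0.021,0.275,0,0,0,0.3],[0,-0.021,0.275,0,0,0,0.3],[0,-0.021,0.275,0,0,0,0.3]]}}

```text
time_s: 7.7
tool_pos: [0.5353, 0.0099, 0.049]
tool_rot: [180.0, -0.1, 0.0]
force: [-0.7, 0.2, -0.6]
grip_width: 0.0349
grasp_force: 8.0
```

Run:
```python
from h import *
plan([.535,.008,.036],0)
tiles=[]
for n,s in (('side',4),('scene',4),('wrist',2)):
    c,im=snap(n,n+'4'); im=cv2.imread(f'pics/{n}4.png')
    o=env.get_obs()['tool_pos']
    u=proj(c,[.535,.008,.035]).astype(int); h=int(150/s); 
    x0,y0=max(u[0]-h,0),max(u[1]-h,0)
    t=cv2.resize(im[y0:y0+2*h,x0:x0+2*h],(300,300),interpolation=cv2.INTER_CUBIC)
    def circ(ctr,r,col):
        pts=[(proj(c,[ctr[0]+r*np.cos(a),ctr[1]+r*np.sin(a),ctr[2]])-[x0,y0])*150/h for a in np.linspace(0,6.28,60)]
        cv2.polylines(t,[np.int32(pts)],True,col,1)
    circ([.535,.008,.027],.016,(0,0,255))
    b=o[2]-.0167; circ([o[0],o[1],b+.022],.0185,(0,255,0)); circ([o[0],o[1],b],.013,(255,0,0))
    tiles.append(t)
cv2.imwrite('pics/t4.png',cv2.resize(np.hstack(tiles),(798,266)))
```

```text
t 7.7 meas [0.5353 0.0099 0.049 ] [ 1.7999e+02 -7.0000e-02  3.0000e-02] F [-0.72  0.18 -0.63] w 0.0349
units [-0.0018  0.0097  0.0649] [ 0.0001 -0.0009  0.0003] dist 0.013127154840326397
```

View pics/t4.png

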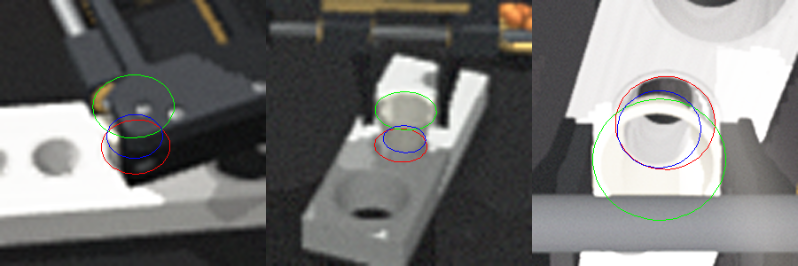

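All three views agree to about 1 mm: the blue predicted ring foot falls inside the red hole mouth. I'll lower it, staying clear of the seat.

Emit:
{"name": "apply_moves", "arguments": {"moves": [[0.002,0.005,0.01,0,0,0,0.3],[0.002,0.005,0.02,0,0,0,0.3],[0.002,0.005,0.03,0,0,0,0.3],[0.002,0.005,0.04,0,0,0,0.3],[0.002,0.005,0.05,0,0,0,0.3],[0.002,0.005,0.06,0,0,0,0.3],[0.002,0.005,0.06,0,0,0,0.3]]}}

```text
time_s: 8.55
tool_pos: [0.5358, 0.0082, 0.0365]
tool_rot: [179.9, -0.1, 0.0]
force: [1.1, -2.6, 2.7]
grip_width: 0.035
grasp_force: 8.0
```

Emit:
{"name": "apply_moves", "arguments": {"moves": [[0,0,0.0025,0,0,0,0.3],[0,0,0.005,0,0,0,0.3],[0,0,0.0075,0,0,0,0.3],[0,0,0.0075,0,0,0,0.3]]}}

```text
time_s: 8.95
tool_pos: [0.5361, 0.0081, 0.0355]
tool_rot: [179.9, -0.1, 0.0]
force: [2.2, -4.8, 5.1]
grip_width: 0.0352
grasp_force: 8.0
```

Wall contact is pushing the ring toward -y and a little +x, so I'll comply.

Emit:
{"name": "apply_moves", "arguments": {"moves": [[0.002,0.004,0,0,0,0,0.3],[0.004,0.008,0,0,0,0,0.3],[0.004,0.008,0,0,0,0,0.3],[0.004,0.008,0,0,0,0,0.3]]}}

```text
time_s: 9.35
tool_pos: [0.5359, 0.0077, 0.0347]
tool_rot: [-180.0, -0.0, 0.1]
force: [2.6, -2.7, 2.9]
grip_width: 0.0353
grasp_force: 8.0
```

Emit:
{"name": "apply_moves", "arguments": {"moves": [[0.003,0.003,0.001,0,0,0,0.3],[0.006,0.006,0.003,0,0,0,0.3],[0.008,0.008,0.006,0,0,0,0.3],[0.008,0.008,0.009,0,0,0,0.3],[0.008,0.008,0.009,0,0,0,0.3]]}}

```text
time_s: 9.85
tool_pos: [0.5366, 0.007, 0.0326]
tool_rot: [-179.9, 0.1, 0.1]
force: [-0.4, 1.7, 1.5]
grip_width: 0.0353
grasp_force: 8.0
```

Emit:
{"name": "apply_moves", "arguments": {"moves": [[0,-0.002,0.002,0,0,0,0.3],[0,-0.003,0.004,0,0,0,0.3],[0,-0.003,0.006,0,0,0,0.3],[0,-0.003,0.006,0,0,0,0.3]]}}

```text
time_s: 10.25
tool_pos: [0.5367, 0.0071, 0.0323]
tool_rot: [-180.0, 0.1, 0.1]
force: [-3.3, 2.8, 8.2]
grip_width: 0.0347
grasp_force: 8.0
```

Seated with 8 N. I'll ease off and release.

Emit:
{"name": "apply_moves", "arguments": {"moves": [[-0.001,-0.001,-0.004,0,0,0,0.3],[-0.001,-0.001,-0.005,0,0,0,0.42],[-0.001,-0.001,-0.005,0,0,0,0.46],[-0.001,-0.001,-0.005,0,0,0,0.52],[-0.001,-0.001,-0.005,0,0,0,0.6],[-0.001,-0.001,-0.005,0,0,0,0.6]]}}

```text
time_s: 10.85
tool_pos: [0.5372, 0.0062, 0.0325]
tool_rot: [180.0, 0.0, 0.0]
force: [-0.6, -0.4, -0.7]
grip_width: 0.05
grasp_force: 0.0
```

Emit:
{"name": "apply_moves", "arguments": {"moves": [[0,0,-0.1,0,0,0,0.6],[0,0,-0.3,0,0,0,0.6],[0,0,-0.5,0,0,0,0.6],[0,0,-0.6,0,0,0,0.6],[0,0,-0.6,0,0,0,0.6],[0,0,-0.6,0,0,0,0.6]]}}

```text
time_s: 11.45
tool_pos: [0.5371, 0.0064, 0.1525]
tool_rot: [180.0, -0.0, 0.0]
force: [-1.2, -0.2, -1.3]
grip_width: 0.0518
grasp_force: 0.0
```

Run:
```python
from h import *
plan([.564,.206,.2],0)
c0=(.5363,.0075)
tiles=[]
for n,s in (('side',5),('scene',5),('wrist',2.5)):
    c,im=snap(n,n+'5'); im=cv2.imread(f'pics/{n}5.png')
    u=proj(c,[*c0,.035]).astype(int); h=int(150/s); x0,y0=u-h
    t=cv2.resize(im[y0:y0+2*h,x0:x0+2*h],(300,300),interpolation=cv2.INTER_CUBIC)
    for z,r,col in ((.037,.0185,(0,255,0)),(.027,.016,(0,0,255))):
        pts=[(proj(c,[c0[0]+r*np.cos(a),c0[1]+r*np.sin(a),z])-[x0,y0])*150/h for a in np.linspace(0,6.28,60)]
        cv2.polylines(t,[np.int32(pts)],True,col,1)
    tiles.append(t)
    m=masks_of(n,'ring')
    for q in m[:2]:
        ys,xs=np.nonzero(q['pixels']);ct=cv2.minEnclosingCircle(np.c_[xs,ys].astype(np.float32))
        print(n,q['conf'],ct,at(c,ct[0],.035).round(4))
cv2.imwrite('pics/t5.png',cv2.resize(np.hstack(tiles),(798,266)))
```

```text
t 11.45 meas [0.5371 0.0064 0.1525] [ 1.7997e+02 -1.0000e-02  3.0000e-02] F [-1.23 -0.23 -1.35] w 0.0518
units [ 0.135  -0.9977 -0.238 ] [ 0.0003 -0.0001  0.0003] dist 0.20690387762172563
side 0.82 ((294.0, 249.8000030517578), 10.160806655883789) [0.5356 0.0078 0.035 ]
scene 0.65 ((333.3846130371094, 237.0), 6.690637111663818) [0.533  0.0051 0.035 ]
wrist 0.62 ((324.73919677734375, 228.138671875), 23.14179801940918) [0.5349 0.0087 0.035 ]
```

View pics/t5.png

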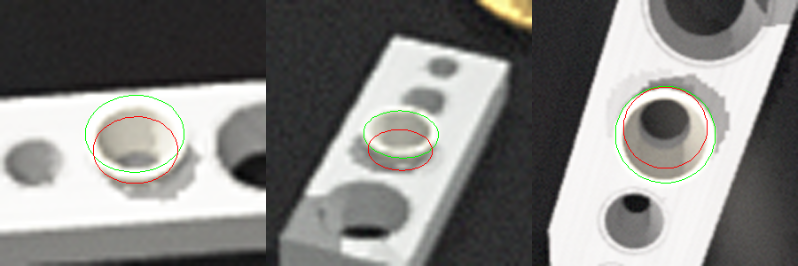

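The ring stands square in the 32 mm hole, its rim close to the green prediction in all three views. Now to the rack for the punch, watched from above.

Emit:
{"name": "apply_moves", "arguments": {"moves": [[0.03,-0.22,-0.1,0,0,0,0.7],[0.06,-0.44,-0.2,0,0,0,0.7],[0.1,-0.67,-0.2,0,0,0,0.7],[0.13,-0.9,-0.2,0,0,0,0.7],[0.13,-0.99,-0.2,0,0,0,0.7],[0.13,-0.99,-0.2,0,0,0,0.7],[0.13,-0.99,-0.2,0,0,0,0.7],[0.13,-0.99,-0.2,0,0,0,0.7]]}}

```text
time_s: 12.55
tool_pos: [0.5634, 0.2025, 0.1922]
tool_rot: [179.9, 0.0, -0.1]
force: [0.2, 0.0, -0.3]
grip_width: 0.061
grasp_force: 0.0
```

Run:
```python
from h import *
plan([.563,.206,.16],0)
c,im=snap('wrist','w6'); im=cv2.imread('pics/w6.png')
for t in ('punch','punch_large','punch_small'):
    for b in boxes_of('wrist',t)[:2]: print(t,b['conf'],np.round(b['location']))
for z,r,ctr in ((.107,.01,(.563,.206)),(.047,.0185,(.563,.206)),(.109,.01,(.501,.207)),(.045,.023,(.501,.207))):
    pts=[proj(c,[ctr[0]+r*np.cos(a),ctr[1]+r*np.sin(a),z]) for a in np.linspace(0,6.28,60)]
    cv2.polylines(im,[np.int32(pts)],True,(0,0,255),1)
u=proj(c,[.55,.206,.08]).astype(int); print(u); x0,y0=max(u[0]-130,0),max(u[1]-130,0)
cv2.imwrite('pics/w6c.png',cv2.resize(im[y0:y0+200,x0:x0+260],None,fx=3,fy=3))
print(x0,y0)
```

```text
t 12.55 meas [0.5634 0.2025 0.1922] [ 1.7991e+02  3.0000e-02 -1.0000e-01] F [ 0.2   0.04 -0.34] w 0.061
units [-0.0018 -0.0177  0.1608] [ 0.001   0.0004 -0.0012] dist 0.0323643115031595
punch 0.65 [316. 220.]
punch_large 0.78 [321. 286.]
punch_small 0.61 [321. 360.]
[322 243]
192 113
```

View pics/w6c.png

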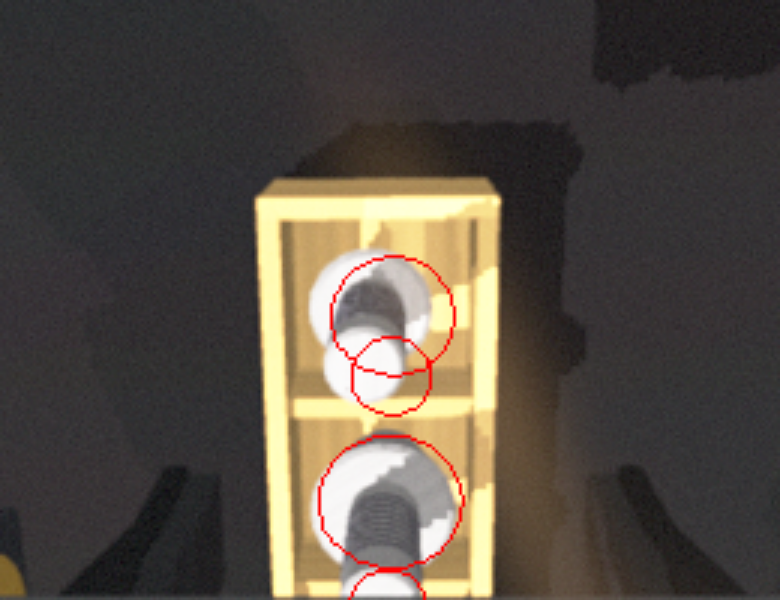

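The picture shows the middle-sized punch nearest the rack's end, its top at crop (364,365), about 7 mm to +y of the first estimate. The wider-coned large punch is in the middle cell. I'll go above (0.566, 0.212) and measure again.

Emit:
{"name": "apply_moves", "arguments": {"moves": [[0.01,-0.03,0.1,0,0,0,0.7],[0.012,-0.045,0.2,0,0,0,0.7],[0.012,-0.045,0.28,0,0,0,0.7],[0.012,-0.045,0.28,0,0,0,0.7],[0.012,-0.045,0.28,0,0,0,0.7],[0.012,-0.045,0.28,0,0,0,0.7]]}}

```text
time_s: 13.35
tool_pos: [0.5662, 0.2137, 0.1378]
tool_rot: [-180.0, -0.1, 0.0]
force: [0.4, -0.6, 0.1]
grip_width: 0.0609
grasp_force: 0.0
```

Run:
```python
from h import *
plan([.5655,.2115,.069],0)
c,im=snap('wrist','w7'); im=cv2.imread('pics/w7.png'); g=cv2.medianBlur(cv2.cvtColor(im,cv2.COLOR_BGR2GRAY),3)
u=proj(c,[.5655,.2115,.107]); print(u)
f=240/np.tan(np.radians(c['fov_y'])/2); r=f*.01/np.linalg.norm(np.array(c['position'])-[.5655,.2115,.107]); print('r',r)
x0,y0=(u-50).astype(int)
h=cv2.HoughCircles(g[y0:y0+100,x0:x0+100],cv2.HOUGH_GRADIENT,1,8,param1=80,param2=10,minRadius=int(r-3),maxRadius=int(r+4))
if h is not None:
    for q in h[0][:4]: print((q+[x0,y0,0]).round(1),at(c,(q[0]+x0,q[1]+y0),.107).round(4)); cv2.circle(im,(int(q[0]+x0),int(q[1]+y0)),int(q[2]),(0,0,255),1)
cv2.imwrite('pics/w7c.png',cv2.resize(im[y0-100:y0+150,x0-100:x0+200],(720,600)))
for n in ('side','scene','wrist'):
    cc=viewer.get_calibration(n); viewer.read_camera(n)
    for m in masks_of(n,'punch')[:1]:
        ys,xs=np.nonzero(m['pixels']); print(n,m['conf'],xs.min(),xs.max(),ys.min(),ys.max())
```

```text
t 13.35 meas [0.5662 0.2137 0.1378] [-1.7998e+02 -1.0000e-01  2.0000e-02] F [ 0.45 -0.63  0.15] w 0.0609
units [-0.0041  0.0112  0.344 ] [-0.0003 -0.0012  0.0002] dist 0.06884492891422737
[331.34465609 266.77334636]
r 16.781168941097565
[328.5 261.5  19.4] [0.5688 0.2132 0.107 ]
[328.5 269.5  19.4] [0.5638 0.2132 0.107 ]
[323.5 236.5  19.4] [0.5843 0.2161 0.107 ]
[332.5 296.5  16.1] [0.5461 0.2107 0.107 ]
side 0.65 259 278 139 176
scene 0.77 421 437 220 252
wrist 0.72 304 354 213 280
```

View pics/w7c.png

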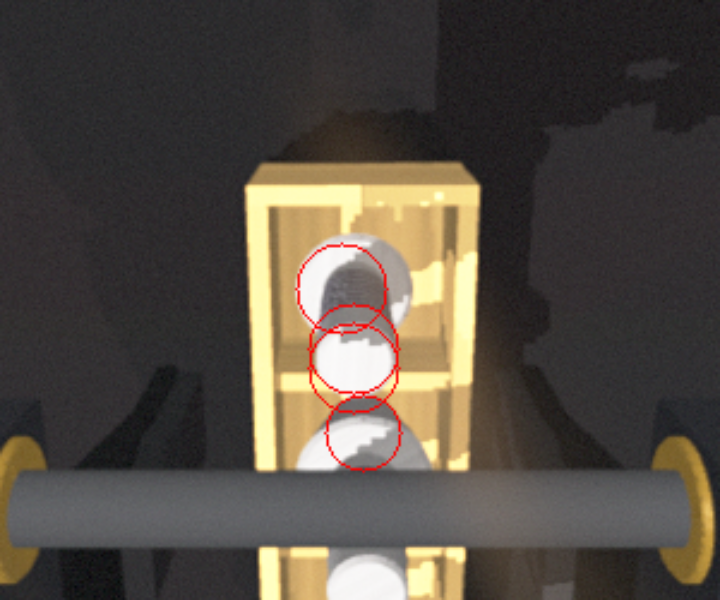

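The punch's top disc sits at crop (353,359), which gives (0.566, 0.213), directly under the TCP. I'll lower and grip.

Emit:
{"name": "apply_moves", "arguments": {"moves": [[0,0.002,0.1,0,0,0,0.7],[0,0.002,0.2,0,0,0,0.7],[0,0.002,0.3,0,0,0,0.7],[0,0.002,0.34,0,0,0,0.7],[0,0.002,0.34,0,0,0,0.6],[0,0.002,0.34,0,0,0,0.45],[0,0.002,0.34,0,0,0,0.35],[0,0.002,0.34,0,0,0,0.28],[0,0.002,0.34,0,0,0,0.22],[0,0.002,0.34,0,0,0,0.15],[0,0.002,0.34,0,0,0,0.15],[0,0.002,0.34,0,0,0,0.15]], "grip_force": 25}}

```text
time_s: 14.9
tool_pos: [0.5657, 0.2127, 0.069]
tool_rot: [180.0, -0.0, 0.0]
force: [-0.7, -2.1, 2.9]
grip_width: 0.0192
grasp_force: 25.4
```

Emit:
{"name": "apply_moves", "arguments": {"moves": [[0,0,-0.05,0,0,0,0.15],[0,0,-0.15,0,0,0,0.15],[0,0,-0.3,0,0,0,0.15],[0,0,-0.4,0,0,0,0.15],[-0.02,0.1,-0.42,0,0,0,0.15],[-0.04,0.25,-0.42,0,0,0,0.15],[-0.07,0.45,-0.42,0,0,0,0.15],[-0.1,0.65,-0.42,0,0,0,0.15],[-0.13,0.85,-0.42,0,0,0,0.15],[-0.15,0.95,-0.42,0,0,0,0.15],[-0.15,0.99,-0.42,0,0,0,0.15],[-0.15,0.99,-0.42,0,0,0,0.15],[-0.15,0.99,-0.42,0,0,0,0.15]]}}

```text
time_s: 16.2
tool_pos: [0.5357, 0.0175, 0.1527]
tool_rot: [-179.9, -0.0, 0.2]
force: [-0.3, 0.7, -3.2]
grip_width: 0.0193
grasp_force: 25.4
```

Run:
```python
from h import *
plan([.5362,.007,.107],0); o=env.get_obs()['tool_pos']
for n in ('wrist','side','scene'):
    c,im=snap(n,n+'8')
    for t in ('ring','block','punch'):
        for m in masks_of(n,t)[:1]:
            ys,xs=np.nonzero(m['pixels']); print(n,t,round(m['conf'],2),xs.min(),xs.max(),ys.min(),ys.max(), at(c,((xs.min()+xs.max())/2,(ys.min()+ys.max())/2),.035).round(4))
    print('proj tip',proj(c,o-[0,0,.06]).round(1),'conetop',proj(c,o-[0,0,.022]).round(1))
```

```text
t 16.2 meas [0.5357 0.0175 0.1527] [-1.7992e+02 -1.0000e-02  1.7000e-01] F [-0.28  0.66 -3.2 ] w 0.0193
units [0.0021 0.0529 0.2286] [-0.001  -0.0001  0.002 ] dist 0.046939477915540734
wrist ring 0.57 316 360 206 247 [0.5358 0.0088 0.035 ]
wrist block 0.94 279 408 113 289 [0.5573 0.0046 0.035 ]
wrist punch 0.59 294 358 237 348 [0.4756 0.0184 0.035 ]
proj tip [327.6 249.4] conetop [327.7 271.4]
side ring 0.58 284 303 242 260 [0.5338 0.0058 0.035 ]
side block 0.93 243 346 236 280 [ 0.5299 -0.0085  0.035 ]
side punch 0.86 279 302 193 227 [0.5639 0.0948 0.035 ]
proj tip [291.  222.7] conetop [290.2 206. ]
scene ring 0.56 327 341 231 243 [0.533  0.0065 0.035 ]
scene block 0.67 306 358 217 275 [0.5639 0.0025 0.035 ]
scene punch 0.79 331 347 175 218 [0.3768 0.0171 0.035 ]
proj tip [340.1 216.9] conetop [340.9 202.3]
```

Emit:
{"name": "apply_moves", "arguments": {"moves": [[0.002,0.052,0.0,0,0,0,0.15],[0.002,0.052,0.08,0,0,0,0.15],[0.002,0.052,0.18,0,0,0,0.15],[0.002,0.052,0.28,0,0,0,0.15],[0.002,0.052,0.33,0,0,0,0.15],[0.002,0.052,0.345,0,0,0,0.15],[0.002,0.052,0.355,0,0,0,0.15],[0.002,0.052,0.36,0,0,0,0.15],[0.002,0.052,0.36,0,0,0,0.15]]}}

```text
time_s: 17.7
tool_pos: [0.5365, 0.005, 0.0814]
tool_rot: [180.0, -0.1, 0.1]
force: [-1.1, 0.3, -3.5]
grip_width: 0.0196
grasp_force: 25.4
```

Emit:
{"name": "apply_moves", "arguments": {"moves": [[0,-0.007,0.01,0,0,0,0.15],[0,-0.007,0.018,0,0,0,0.15],[0,-0.007,0.025,0,0,0,0.15],[0,-0.007,0.03,0,0,0,0.15],[0,-0.007,0.03,0,0,0,0.15]]}}

```text
time_s: 18.2
tool_pos: [0.5359, 0.0065, 0.0746]
tool_rot: [-180.0, 0.0, 0.1]
force: [-0.4, 1.0, -3.6]
grip_width: 0.0192
grasp_force: 25.4
```

Emit:
{"name": "apply_moves", "arguments": {"moves": [[0,0,0.003,0,0,0,0.15],[0,0,0.006,0,0,0,0.15],[0,0,0.009,0,0,0,0.15],[0,0,0.009,0,0,0,0.15]]}}

```text
time_s: 18.6
tool_pos: [0.5359, 0.0067, 0.073]
tool_rot: [-180.0, 0.0, 0.1]
force: [-1.2, 2.2, -0.5]
grip_width: 0.0195
grasp_force: 25.0
```

Emit:
{"name": "apply_moves", "arguments": {"moves": [[0,0,0.002,0,0,0,0.15],[0,0,0.004,0,0,0,0.15],[0,0,0.005,0,0,0,0.15],[0,0,0.005,0,0,0,0.15]]}}

```text
time_s: 19.0
tool_pos: [0.536, 0.0068, 0.0721]
tool_rot: [-180.0, 0.0, 0.1]
force: [-2.7, 4.0, 1.6]
grip_width: 0.0193
grasp_force: 25.0
```

Emit:
{"name": "apply_moves", "arguments": {"moves": [[-0.002,-0.003,0,0,0,0,0.15],[-0.004,-0.006,0,0,0,0,0.15],[-0.004,-0.006,0.001,0,0,0,0.15],[-0.004,-0.006,0.002,0,0,0,0.15],[-0.004,-0.006,0.002,0,0,0,0.15]]}}

```text
time_s: 19.5
tool_pos: [0.5354, 0.0071, 0.0713]
tool_rot: [180.0, -0.0, 0.0]
force: [0.1, 2.2, -1.5]
grip_width: 0.0193
grasp_force: 25.0
```

Emit:
{"name": "apply_moves", "arguments": {"moves": [[0,-0.002,0.001,0,0,0,0.15],[0,-0.004,0.003,0,0,0,0.15],[0,-0.004,0.005,0,0,0,0.15],[0,-0.004,0.005,0,0,0,0.15]]}}

```text
time_s: 19.9
tool_pos: [0.5353, 0.0076, 0.0705]
tool_rot: [179.9, -0.0, 0.0]
force: [-0.5, -1.9, -1.7]
grip_width: 0.0194
grasp_force: 25.4
```

Emit:
{"name": "apply_moves", "arguments": {"moves": [[0,0.001,0.002,0,0,0,0.15],[0,0.002,0.004,0,0,0,0.15],[0,0.002,0.005,0,0,0,0.15],[0,0.002,0.005,0,0,0,0.15]]}}

```text
time_s: 20.3
tool_pos: [0.5356, 0.0076, 0.0702]
tool_rot: [180.0, -0.0, 0.0]
force: [-1.5, -0.8, 4.7]
grip_width: 0.0194
grasp_force: 25.4
```

The punch is seated with near-zero side force. I'll release it, rise, shut the fingers, and press on its flat end so it stays free to square itself.

Emit:
{"name": "apply_moves", "arguments": {"moves": [[0,0,-0.003,0,0,0,0.15],[0,0,-0.004,0,0,0,0.26],[0,0,-0.004,0,0,0,0.3],[0,0,-0.004,0,0,0,0.4],[0,0,-0.004,0,0,0,0.5],[0,0,-0.004,0,0,0,0.5]]}}

```text
time_s: 20.9
tool_pos: [0.5352, 0.008, 0.0702]
tool_rot: [-180.0, 0.0, 0.1]
force: [-0.3, 0.8, -0.2]
grip_width: 0.0406
grasp_force: 0.0
```

Emit:
{"name": "apply_moves", "arguments": {"moves": [[0,0,-0.05,0,0,0,0.5],[0,0,-0.15,0,0,0,0.5],[0,0,-0.28,0,0,0,0.5],[0,0,-0.3,0,0,0,0.5],[0,0,-0.3,0,0,0,0.5]]}}

```text
time_s: 21.4
tool_pos: [0.5361, 0.0079, 0.1316]
tool_rot: [180.0, -0.2, 0.0]
force: [0.5, -0.5, -0.1]
grip_width: 0.0434
grasp_force: 0.0
```

Emit:
{"name": "apply_moves", "arguments": {"moves": [[0,0,0,0,0,0,0.3],[0,0,0,0,0,0,0.1],[0,0,0,0,0,0,0],[0,0,0,0,0,0,0],[0,0,0,0,0,0,0],[0,0,0,0,0,0,0],[0,0,0,0,0,0,0],[0,0,0,0,0,0,0]], "grip_force": 20}}

```text
time_s: 22.2
tool_pos: [0.5352, 0.0079, 0.1303]
tool_rot: [180.0, -0.0, 0.0]
force: [-0.1, -0.2, 0.2]
grip_width: 0.0009
grasp_force: 0.0
```

Run:
```python
from h import *
plan([.5356,.0076,.11],0)
c0=(.5356,.0076); tiles=[]
for n,s in (('side',3.75),('scene',3.75)):
    c,im=snap(n,n+'9'); im=cv2.imread(f'pics/{n}9.png')
    u=proj(c,[*c0,.06]).astype(int); h=int(150/s); x0,y0=u-h
    t=cv2.resize(im[y0:y0+2*h,x0:x0+2*h],(400,400),interpolation=cv2.INTER_CUBIC)
    for z,r,col in ((.108,.01,(0,255,0)),(.048,.0185,(0,0,255))):
        pts=[(proj(c,[c0[0]+r*np.cos(a),c0[1]+r*np.sin(a),z])-[x0,y0])*200/h for a in np.linspace(0,6.28,60)]
        cv2.polylines(t,[np.int32(pts)],True,col,1)
    tiles.append(t)
    m=masks_of(n,'punch')[:1]
    for q in m:
        ys,xs=np.nonzero(q['pixels']); print(n,q['conf'],xs.min(),xs.max(),ys.min(),ys.max(),proj(c,[*c0,.108]).round(1))
cv2.imwrite('pics/t9.png',np.hstack(tiles))
```

```text
t 22.2 meas [0.5352 0.0079 0.1303] [ 1.8e+02 -0.0e+00  4.0e-02] F [-0.06 -0.22  0.19] w 0.0009
units [0.0019 0.0014 0.1015] [ 0.0001 -0.      0.0005] dist 0.02029835327054108
side 0.62 283 304 225 256 [293.  220.5]
scene 0.92 326 341 208 239 [335.7 210.9]
```

View pics/t9.png

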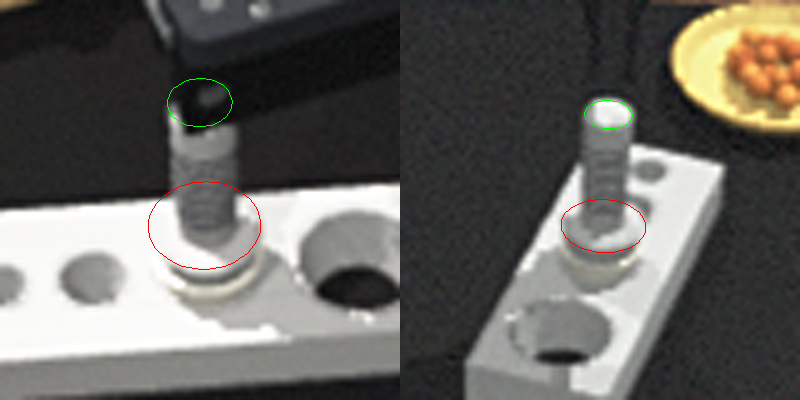

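The punch stands upright in the ring, its top matching the green circle in both views. Next I'll press on the top.

Emit:
{"name": "apply_moves", "arguments": {"moves": [[0.001,0.001,0.03,0,0,0,0],[0.001,0.001,0.06,0,0,0,0],[0.001,0.001,0.08,0,0,0,0],[0.001,0.001,0.09,0,0,0,0],[0.001,0.001,0.094,0,0,0,0],[0.001,0.001,0.094,0,0,0,0]]}}

```text
time_s: 23.0
tool_pos: [0.5354, 0.0077, 0.1114]
tool_rot: [180.0, 0.0, 0.0]
force: [0.0, -0.7, -0.7]
grip_width: 0.0004
grasp_force: 0.0
```

Emit:
{"name": "apply_moves", "arguments": {"moves": [[0,0,0.003,0,0,0,0],[0,0,0.006,0,0,0,0],[0,0,0.009,0,0,0,0],[0,0,0.009,0,0,0,0]]}}

```text
time_s: 23.4
tool_pos: [0.5354, 0.0077, 0.1097]
tool_rot: [180.0, 0.0, 0.0]
force: [0.6, 1.1, -0.2]
grip_width: 0.0006
grasp_force: 0.0
```

Emit:
{"name": "apply_moves", "arguments": {"moves": [[0,0,0.002,0,0,0,0],[0,0,0.004,0,0,0,0],[0,0,0.005,0,0,0,0],[0,0,0.005,0,0,0,0]]}}

```text
time_s: 23.8
tool_pos: [0.5355, 0.0077, 0.1088]
tool_rot: [180.0, -0.0, 0.0]
force: [-0.1, -0.4, 0.6]
grip_width: 0.0008
grasp_force: 0.5
```

Emit:
{"name": "apply_moves", "arguments": {"moves": [[0,0,0.002,0,0,0,0],[0,0,0.004,0,0,0,0],[0,0,0.005,0,0,0,0],[0,0,0.005,0,0,0,0]]}}

```text
time_s: 24.2
tool_pos: [0.536, 0.0077, 0.1087]
tool_rot: [180.0, -0.1, 0.0]
force: [-1.7, 0.1, 5.5]
grip_width: 0.0005
grasp_force: 3.1
```

Emit:
{"name": "apply_moves", "arguments": {"moves": [[0,0,0.003,0,0,0,0],[0,0,0.005,0,0,0,0],[0,0,0.005,0,0,0,0]]}}

```text
time_s: 24.5
tool_pos: [0.5366, 0.0077, 0.1086]
tool_rot: [180.0, -0.2, 0.0]
force: [-1.5, -0.5, 11.2]
grip_width: 0.0005
grasp_force: 5.0
```

Emit:
{"name": "apply_moves", "arguments": {"moves": [[-0.001,0,0.003,0,0,0,0],[-0.001,0,0.006,0,0,0,0],[-0.001,0,0.006,0,0,0,0]]}}

```text
time_s: 24.8
tool_pos: [0.5371, 0.0078, 0.1085]
tool_rot: [180.0, -0.2, 0.0]
force: [-2.0, 0.2, 14.5]
grip_width: 0.0005
grasp_force: 7.4
```

Emit:
{"name": "apply_moves", "arguments": {"moves": [[-0.001,0,0.003,0,0,0,0],[-0.001,0,0.004,0,0,0,0],[-0.001,0,0.004,0,0,0,0]]}}

```text
time_s: 25.1
tool_pos: [0.5373, 0.0077, 0.1084]
tool_rot: [179.9, -0.3, 0.0]
force: [-3.2, 0.1, 18.6]
grip_width: 0.0001
grasp_force: 9.0
```

Emit:
{"name": "apply_moves", "arguments": {"moves": [[0,0,0.0003,0,0,0,0],[0,0,0.0003,0,0,0,0],[0,0,0.0003,0,0,0,0],[0,0,0.0003,0,0,0,0]]}}

```text
time_s: 25.5
tool_pos: [0.5374, 0.0078, 0.1084]
tool_rot: [179.9, -0.3, 0.0]
force: [-3.1, -0.0, 18.9]
grip_width: 0.0006
grasp_force: 9.2
```

Emit:
{"name": "apply_moves", "arguments": {"moves": [[0,0,0,0,0,0,0],[0,0,0,0,0,0,0],[0,0,0,0,0,0,0],[0,0,0,0,0,0,0]]}}

```text
time_s: 25.9
tool_pos: [0.5374, 0.0078, 0.1084]
tool_rot: [179.9, -0.3, 0.0]
force: [-3.3, 0.4, 19.0]
grip_width: 0.0006
grasp_force: 9.2
```

The load is steady at 19 N, with a small +x side push from the tool. I'll null that and hold again, so the final bedding is straight down.

Emit:
{"name": "apply_moves", "arguments": {"moves": [[-0.002,0,0,0,0,0,0],[-0.004,0,0,0,0,0,0],[-0.004,0,0,0,0,0,0]]}}

```text
time_s: 26.2
tool_pos: [0.537, 0.0078, 0.1084]
tool_rot: [179.9, -0.4, 0.0]
force: [-1.3, -1.0, 17.7]
grip_width: 0.0007
grasp_force: 8.6
```

Emit:
{"name": "apply_moves", "arguments": {"moves": [[-0.002,0,0.001,0,0,0,0],[-0.0025,0,0.001,0,0,0,0],[-0.0025,0,0.001,0,0,0,0],[-0.0025,0,0.001,0,0,0,0],[-0.0025,0,0.001,0,0,0,0],[-0.0025,0,0.001,0,0,0,0],[-0.0025,0,0.001,0,0,0,0],[-0.0025,0,0.001,0,0,0,0],[-0.0025,0,0.001,0,0,0,0]]}}

```text
time_s: 27.1
tool_pos: [0.5368, 0.0077, 0.1084]
tool_rot: [180.0, -0.4, 0.0]
force: [-1.9, -0.8, 17.9]
grip_width: 0.0008
grasp_force: 8.8
```

Emit:
{"name": "apply_moves", "arguments": {"moves": [[-0.001,0,-0.006,0,0,0,0],[-0.002,0,-0.012,0,0,0,0],[-0.002,0,-0.018,0,0,0,0],[-0.002,0,-0.03,0,0,0,0],[-0.002,0,-0.1,0,0,0,0],[-0.002,0,-0.3,0,0,0,0],[-0.002,0,-0.5,0,0,0,0],[-0.002,0.2,-0.6,0,0,0,0],[-0.002,0.4,-0.6,0,0,0,0],[-0.002,0.4,-0.6,0,0,0,0],[-0.002,0.4,-0.6,0,0,0,0]]}}

```text
time_s: 28.2
tool_pos: [0.533, -0.0732, 0.2247]
tool_rot: [-180.0, 0.0, -0.1]
force: [-0.1, 0.7, -0.9]
grip_width: 0.0004
grasp_force: 0.0
```

Run:
```python
from h import *
print(env.get_obs()['time_s'],env.get_obs()['tool_pos'],env.get_obs()['force'])
for n in ('side','scene'):
    c,im=snap(n,n+'10')
    for t in ('punch','ring'):
        for q in masks_of(n,t)[:2]:
            m=q['pixels']; ys,xs=np.nonzero(m)
            mid=lambda a,b:[round(float(np.mean(np.nonzero(m[r])[0])),1) for r in range(a,b) if m[r].any()]
            print(n,t,round(q['conf'],2),xs.min(),xs.max(),ys.min(),ys.max())
            if t=='punch': print(mid(ys.min(),ys.max()+1)[::4])
    for z in (.108,.078,.048): print('  expected axis',proj(c,[.5358,.0076,z]).round(1))
```

```text
28.2 [ 0.53295037 -0.07323604  0.22465656] [-0.09693132  0.71862858 -0.86360253]
side punch 0.62 283 304 217 257
[293.0, 293.0, 293.0, 293.0, 293.0, 293.0, 294.0, 293.5, 293.0, 293.5, 293.5]
side ring 0.66 287 303 254 260
  expected axis [293.1 220.5]
  expected axis [293.6 233.1]
  expected axis [294.  244.9]
scene punch 0.83 327 342 209 240
[335.0, 335.0, 334.5, 334.5, 334.0, 334.0, 334.5, 334.0]
scene punch 0.19 327 340 239 244
[339.0, 333.5]
scene ring 0.48 328 339 240 243
  expected axis [335.7 211. ]
  expected axis [335.2 222.3]
  expected axis [334.7 233.2]
```

The punch axis matches a vertical line to within a pixel in both views, and the robot is clear of everything. Signing off.

```bash
python3 -c "
from cell import env
print(env.sign_off())"
```

```text
the job is handed in; nothing more can be done
None
```

The middle ring is seated in the 32 mm hole and the middle punch stands free and upright in it, pressed down with 18–19 N for over a second; the job is handed in.

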